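# Line up the eyelet jars with the straightedge

### The arm

A 7-joint arm with a two-finger parallel gripper is mounted at the origin on the work surface. World frame = base frame: x ahead of the robot, y to its left, z up, the work surface at z = 0. Lengths are in m, angles in rad, forces in N, time in s.
With the tool pointing down it reaches from about 0.425 to 1.025 m from the base axis. Payload 9.4 kg.
Tool frame: the origin (TCP) lies at the very end of the fingers, on their centre line; the grasp point (between the pads) lies 19 mm behind it (r.grip_depth is the distance from the TCP to the grasp point, in m); z points along the fingers, y is the direction in which the jaws open and shut (so a half turn about z gives the same grasp; the last joint's range is limited). The gripper opens to 93 mm and grips with 3 to 60 N. Pads are 15 mm wide; open, the fingers measure 128 mm over their backs; the gripper's body (75 mm by 188 mm) begins 65 mm behind the grasp point.
Start: joints at [-1.222, 0.599, -0.003, 1.599, 0.002, 0.943, -0.08], TCP at [0.299, 0.66, 0.219] pointing down, gripper open.
Joint ranges: [-2.57, 2.57], [-0.35, 1.97], [-1.29, 1.29], [0.11, 2.56], [-1.05, 4.19], [0.11, 1.86], [-2.63, 2.63]. Speed limits (rad/s): [2.22, 2.22, 3.01, 3.01, 3.14, 3.14, 3.14].

### API

Orientations are given as [roll, pitch, yaw] about the fixed x, y, z axes, in that order (R = Rz(yaw) Ry(pitch) Rx(roll)).
In Python, from rig import monitor, cams, r gives the robot as it stands.
- The arm moves only by the tool send_rows, never from a script. Its argument "rows" is text: rows parted by semicolons, each of 7 numbers parted by spaces: the turn, a rotation vector about the world's x, y, z in degrees, then the shift along the world's x, y, z in m, then the opening, from -1 (shut) to 1 (fully open). A call has exactly 10 rows; each row is the pose to reach, as a shift and turn from the pose commanded when the call began; what a row does not reach only later rows make up. A row lasts 1/10 s, in which the tool goes at most 50 mm and 8.59 degrees, less where a joint would pass 70% of its speed; a pose out of reach is approached as far as the arm can. A call with a gripper value outside its range is refused whole. The fingers move at their own pace and stop on an object; "grip_force" is the grip in N (left out, the last holds). Time passes only in rows, so rows that repeat a pose let the fingers close, or fill a call up. It gives the time, the measured TCP pose, the force and the opening at its end, in the units of the state.
- monitor.sense(): the state, without advancing time (a new reading comes with each control period).
- cams.camera(name): name is "side" or "top"; returns the picture (384x512x3 uint8, red, green, blue); there is no depth.
- cams.camera_info(name): a dict with "mtx" (3x3 intrinsics, pixels), "R" (3x3) and "t" (3): a world point X has camera coordinates R X + t. Camera axes: x right, y down, z forward; pixel columns grow to the right and rows downward; lengths in m; the calibration is good to about 2 mm. A picture is of the moment at which its call begins. camera_info takes no time and is no camera call.
- r.job_done(): hands the job in, once; it reports no verdict.
The state is a dict: "time_s": time; "q": joint angles; "joint_vel": joint speeds; "tau": joint torques, N m; "tool_pos": TCP position; "tcp_rot": TCP orientation; "ft_force": force on the tool from outside, world axes, zero at the start; "torque": the same for the moment, N m; "opening": finger opening in m.
Only numpy, scipy, OpenCV 4.12 (cv2) and the standard library are available. Lean on these libraries where they do the work, as an engineer would, in place of code of your own. Each camera call takes 0.05 s, during which the arm holds its last target.

### The job

Take the straightedge from the cutting mat by its grip and, with its long edge, push the five square jars on the board back together into one straight row, pressed home until every jar bears squarely on the back rail (5 to 8 N on the rail for a good half second); they are glass, so feel for the rail and never load it over 12 N. Then lay the straightedge flat along the middle of the mat again and let go. Move the jars only with the straightedge, keep them upright, and leave everything else where it is.

Things in the scene. Friction and masses are not known exactly. Their poses are not given: they have to be found in the camera images.
- board: Plywood jar board screwed down flat on the bench, 170 (x) x 440 (y) x 12 mm thick. Origin: centre of its underside, at bench height; z up. +x points squarely to its back rail, y runs along the rail. Its front and side edges have no lip. It does not move
- rail: Mounting of the back rail (two steel slots let into the board; fixed). The rail, a straight dark wooden bar 440 long x 14 x 24 mm tall, is held in them by wing nuts. Origin: on the board's surface, midway along, below the bar's front face at its rearmost setting, 71 mm to +x of the board's origin, 12 mm above the bench. Axes as the board's
- rail_slot (a point): A fixed point on the board, same place and axes as the rail mounting's origin. The bar's real front face lies 0 to 30 mm to -x of it, parallel to y: the setting differs each time and is not measured, so feel for it. The nuts are tight: it does not give under a push of 12 N, and it must not be hit harder
- jar1: Small square glass jar of eyelets with a round lid, one of five equal ones: 40 x 40 mm, 58 tall, about 130 g; it slides with about 0.3 to 0.8 N. Origin: centre of its base; z up, x and y square to its sides. Stands loose on the board, up to 0.12 rad askew, 4 to 73 mm short of the bar, about 138 mm to -y of the rail's middle; numbered along +y, 54 mm apart
- jar2: Small square glass jar of eyelets with a round lid, one of five equal ones: 40 x 40 mm, 58 tall, about 130 g; it slides with about 0.3 to 0.8 N. Origin: centre of its base; z up, x and y square to its sides. Stands loose on the board, up to 0.12 rad askew, 4 to 73 mm short of the bar, about 84 mm to -y of the rail's middle; numbered along +y, 54 mm apart
- jar3: Small square glass jar of eyelets with a round lid, one of five equal ones: 40 x 40 mm, 58 tall, about 130 g; it slides with about 0.3 to 0.8 N. Origin: centre of its base; z up, x and y square to its sides. Stands loose on the board, up to 0.12 rad askew, 4 to 73 mm short of the bar, about 30 mm to -y of the rail's middle; numbered along +y, 54 mm apart
- jar4: Small square glass jar of eyelets with a round lid, one of five equal ones: 40 x 40 mm, 58 tall, about 130 g; it slides with about 0.3 to 0.8 N. Origin: centre of its base; z up, x and y square to its sides. Stands loose on the board, up to 0.12 rad askew, 4 to 73 mm short of the bar, about 24 mm to +y of the rail's middle; numbered along +y, 54 mm apart
- jar5: Small square glass jar of eyelets with a round lid, one of five equal ones: 40 x 40 mm, 58 tall, about 130 g; it slides with about 0.3 to 0.8 N. Origin: centre of its base; z up, x and y square to its sides. Stands loose on the board, up to 0.12 rad askew, 4 to 73 mm short of the bar, about 78 mm to +y of the rail's middle; numbered along +y, 54 mm apart
- straightedge: Straightedge, 300 g: aluminium blade 300 long (its y) x 67 x 5 mm with an upright grip. Origin: underside of the blade, below the grip, midway along; z up. Working edge: the long edge 55 mm to +x; rear edge 12 mm to -x. Balance point about 16 mm to +x. Lies flat roughly along the mat, working edge facing right (-y)
- straightedge_grip (a point): Middle of the wooden grip, 34 mm above the straightedge's underside, straight above its origin; axes as the straightedge's. Grip: 14 mm thick (x), 120 mm long (y), from 10 to 58 mm above the underside: pinch it across its thickness. Either side of the grip only a 6 mm fin, 31 mm tall, runs to the ends
- mat: Dark cutting mat lying on the bench to the left of the board, 380 (x, its length) x 200 (y) x 3 mm thick, stuck down. Origin: centre of its underside; z up. It does not move
- cone: Bystander: thread cone standing on the board at the left (+y) end beyond the row, 54 mm base diameter, 85 mm tall, its axis about 172 mm to +y of the rail's middle. Origin: centre of base
- spool: Bystander: wooden thread spool, 38 mm diameter, 45 mm tall, on the bench near the robot. Origin: centre of base
- tin: Bystander: flat round tin, 74 mm diameter, 27 mm tall, on the bench behind the board. Origin: centre of base
- bottle: Bystander: amber jar with black cap, 54 mm diameter, 105 mm tall, on the bench behind the board. Origin: centre of base
- bobbins: Bystander: two stacked steel bobbins, 25 mm diameter, 22 mm tall, on the bench behind the board. Origin: centre of base
- shears: Bystander: shears lying on the bench near the robot, about 220 mm long. Origin: under the pivot
- hammer: Bystander: hammer lying on the bench to the right, about 250 mm long. Origin: centre of its underside

How it is judged:
On the way, in this order (a step that is already met when the one before it is completed fails the run):
1. the straightedge is lifted clear of the mat (z of straightedge in the frame of mat above 0.03 m), for 0.2 s.
2. the straightedge, parallel to the rail, presses the whole row home: every jar square within 2.5 mm of the bar and the rail loaded with more than 2 N for 0.3 s (x of rail_bar_c0 in the frame of jar1 below 0.0295 m and x of rail_bar_c1 in the frame of jar2 below 0.0295 m and x of rail_bar_c2 in the frame of jar3 below 0.0295 m and x of rail_bar_c3 in the frame of jar4 below 0.0295 m and x of rail_bar_c4 in the frame of jar5 below 0.0295 m and angle between the y axis of each of jar1, jar2, jar3, jar4, jar5 and the y axis of board, either way round below 0.06 rad and angle between each of jar1, jar2, jar3, jar4, jar5's own z axis and vertical below 0.06 rad and z of each of jar1, jar2, jar3, jar4, jar5 in the frame of rail below 0.006 m and contact force between rail and anything else above 2 N and angle between the y axis of straightedge and the y axis of board, either way round below 0.04 rad), for 0.3 s.
At the end, for the whole second after the job is handed in: All five jars upright and square on the board, each within 2.5 mm of the bar and 190 mm right to 125 mm left of its middle; straightedge released, at rest, flat on the mat, its origin within 60 mm (each way) of the mat's centre, lengthwise within 0.3 rad (x of rail_bar_c0 in the frame of jar1 below 0.0295 m and x of rail_bar_c1 in the frame of jar2 below 0.0295 m and x of rail_bar_c2 in the frame of jar3 below 0.0295 m and x of rail_bar_c3 in the frame of jar4 below 0.0295 m and x of rail_bar_c4 in the frame of jar5 below 0.0295 m and angle between the y axis of each of jar1, jar2, jar3, jar4, jar5 and the y axis of board, either way round below 0.06 rad and angle between each of jar1, jar2, jar3, jar4, jar5's own z axis and vertical below 0.06 rad and z of each of jar1, jar2, jar3, jar4, jar5 in the frame of rail below 0.006 m and y of jar1 in the frame of rail between -0.19 and 0.125 m and y of jar2 in the frame of rail between -0.19 and 0.125 m and y of jar3 in the frame of rail between -0.19 and 0.125 m and y of jar4 in the frame of rail between -0.19 and 0.125 m and y of jar5 in the frame of rail between -0.19 and 0.125 m and x of straightedge in the frame of mat between -0.06 and 0.06 m and y of straightedge in the frame of mat between -0.06 and 0.06 m and angle between the y axis of straightedge and the x axis of mat, either way round below 0.3 rad and z of straightedge in the frame of mat below 0.006 m and angle between straightedge's own z axis and vertical below 0.04 rad and linear speed of each of straightedge, jar1, jar2, jar3, jar4, jar5 below 0.01 m/s); the robot touches nothing.
It fails at once if the back rail takes more than 12 N (contact force between rail and anything else above 12 N).
It fails at once if the arm or gripper touches a jar (contact force between any of the fingers, the arm and jar1 above 0.3 N or contact force between any of the fingers, the arm and jar2 above 0.3 N or contact force between any of the fingers, the arm and jar3 above 0.3 N or contact force between any of the fingers, the arm and jar4 above 0.3 N or contact force between any of the fingers, the arm and jar5 above 0.3 N).
It fails at once if a jar is tipped (angle between any of jar1, jar2, jar3, jar4, jar5's own z axis and vertical above 0.35 rad).
It fails at once if a bystander is moved by more than 15 mm or the cone is tipped (distance of any of cone, spool, tin, bottle, bobbins, shears, hammer from where it was at the start of the episode above 0.015 m or angle between cone's own z axis and vertical above 0.35 rad).
It also fails if it takes over 72 s, if anything falls off the work surface, if the arm or the gripper's body presses on something with over 40 N, if the wrist force passes 120 N, or if a joint passes its speed limit or range.

## Working session

There is one attempt and no reset: what is moved stays moved. The work goes in short steps, Python scripts to look and compute and a tool call to move; the robot and the scene stay as the last step left them, time stands still between calls to the robot, and variables do not carry over. Pictures are saved under pics/ and viewed, and the job is handed in when it is done.

Besides the shell and the picture viewer there is one more tool, called after "Call:" as name(argument=value, ...), one argument or row to a line, values as JSON. send_rows: Moves the arm, as the interface text tells. Its arguments: {"type":"object","properties":{"rows":{"type":"string"},"grip_force":{"type":"number"}},"required":["rows"]}

```bash
ls; mkdir -p pics
python3 - <<'E'
from rig import monitor,cams,r
import cv2,numpy as np
print(monitor.sense())
for n in("top","side"):
    im=cams.camera(n); cv2.imwrite(f"pics/{n}0.png",cv2.cvtColor(im,cv2.COLOR_RGB2BGR))
    i=cams.camera_info(n); print(n,i['mtx'],i['R'],i['t'], -i['R'].T@i['t'])
E
```

```text
pics
{'time_s': 0.0, 'q': array([-1.22169107,  0.60008597, -0.00252839,  1.60012685,  0.00182095,
        0.94288251, -0.07982889]), 'joint_vel': array([-0.00061679, -0.00022507, -0.0005833 ,  0.00042445, -0.00087323,
       -0.000217  , -0.00025533]), 'tau': array([ 4.85957808e-04, -7.65072942e+01,  1.49779558e+00, -2.52346283e+01,
       -5.24158613e-02,  1.71540625e-02,  1.84867472e-04]), 'tool_pos': array([0.29929574, 0.65981088, 0.21778955]), 'tcp_rot': array([-3.14010050e+00,  1.63701636e-04,  2.71581719e+00]), 'ft_force': array([-0.23965652, -0.01572627,  0.30444083]), 'torque': array([-0.04971153,  0.01969783, -0.03165433]), 'opening': 0.09298126062661528}
top [[350.98033747   0.         250.86402527]
 [  0.         350.98033747 200.83415803]
 [  0.           0.           1.        ]] [[-0.00693517 -0.9996149   0.02686923]
 [-0.99694814  0.00482227 -0.07791764]
 [ 0.07775806 -0.0273276  -0.99659766]] [-0.094074    0.56919757  1.05023077] [ 0.48514413 -0.06808232  1.09353575]
side [[395.02835309   0.         254.90100777]
 [  0.         395.02835309 194.63437279]
 [  0.           0.           1.        ]] [[-0.98968723 -0.14317547  0.0044682 ]
 [-0.09077391  0.6027257  -0.79276846]
 [ 0.1108119  -0.78499842 -0.60950652]] [0.53593215 0.15657913 0.89949779] [0.44494344 0.68846242 0.66998612]
```

View pics/top0.png

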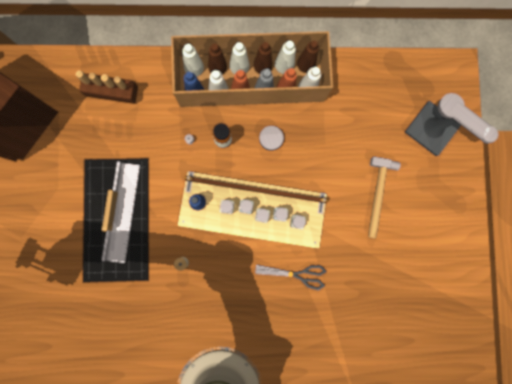

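View pics/side0.png

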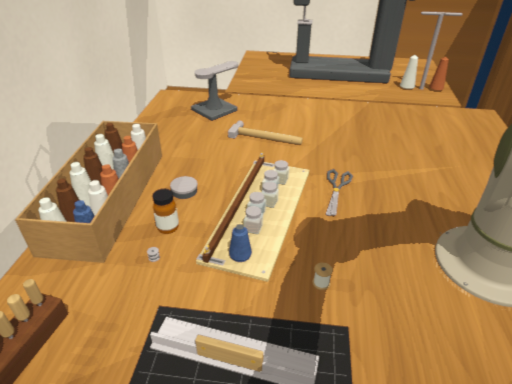

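Run:
```python
import cv2
t=cv2.imread("pics/top0.png"); s=cv2.imread("pics/side0.png")
cv2.imwrite("pics/top0_board.png",cv2.resize(t[160:260,170:340],None,fx=4.5,fy=4.5,interpolation=cv2.INTER_CUBIC))
cv2.imwrite("pics/top0_mat.png",cv2.resize(t[150:290,70:160],None,fx=4.2,fy=4.2,interpolation=cv2.INTER_CUBIC))
cv2.imwrite("pics/side0_board.png",cv2.resize(s[145:285,195:315],None,fx=4.2,fy=4.2,interpolation=cv2.INTER_CUBIC))
```

```text
(no output)
```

View pics/top0_board.png

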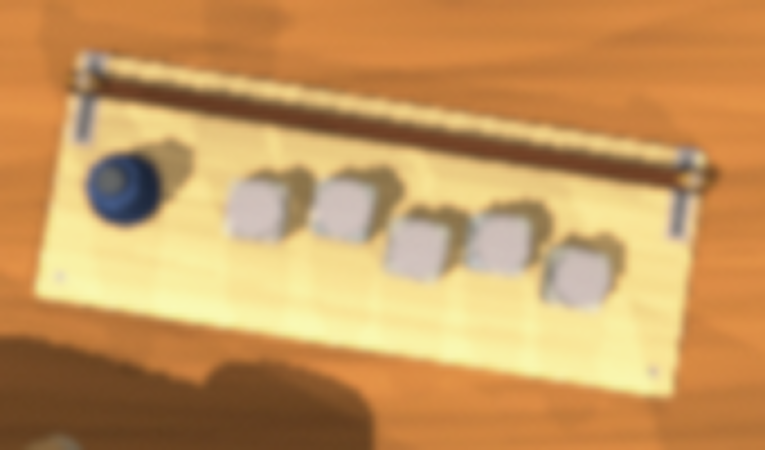

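View pics/top0_mat.png

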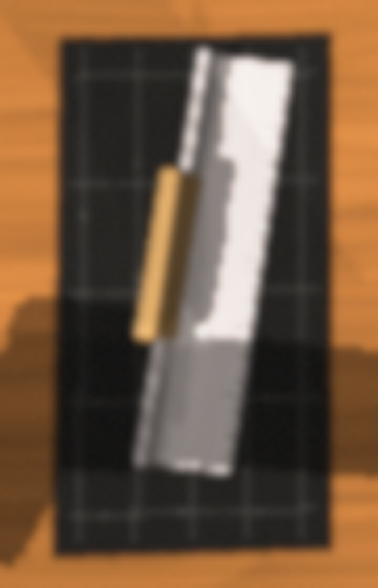

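View pics/side0_board.png

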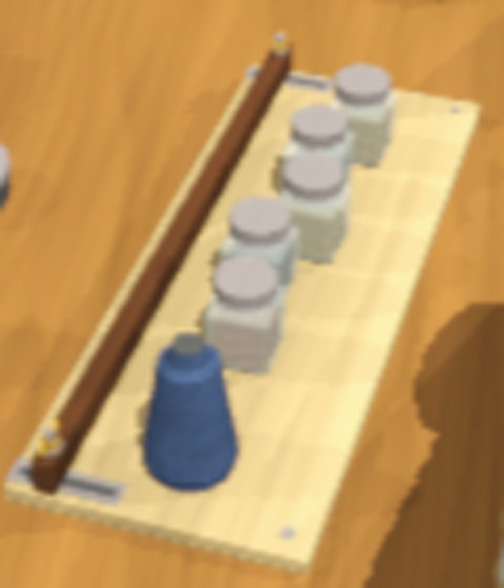

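```bash
cat > h.py <<'E'
import cv2,numpy as np
from rig import monitor,cams,r
def ray(n,uv,z):
    i=cams.camera_info(n); uv=np.atleast_2d(uv).astype(float)
    d=np.c_[uv,np.ones(len(uv))]@np.linalg.inv(i['mtx']).T@i['R']
    c=-i['R'].T@i['t']; return c+d*((z-c[2])/d[:,2])[:,None]
def proj(n,P):
    i=cams.camera_info(n); q=(np.atleast_2d(P)@i['R'].T+i['t'])@i['mtx'].T; return q[:,:2]/q[:,2:]
def big(m,k=1):
    c,_=cv2.findContours(m.astype(np.uint8),cv2.RETR_EXTERNAL,cv2.CHAIN_APPROX_NONE)
    return sorted(c,key=cv2.contourArea)[-k:][::-1]
def grab(n,f):
    im=cams.camera(n); cv2.imwrite(f"pics/{f}.png",cv2.cvtColor(im,cv2.COLOR_RGB2BGR)); return cv2.imread(f"pics/{f}.png")
E
python3 - <<'E'
from h import *
t=cv2.imread("pics/top0.png"); s=cv2.imread("pics/side0.png")
for n,im,pts in(("top",t,{'board':(280,235),'bench':(150,230+80),'lid':(252,208),'grip':(108,210),'gripsh':(112,210),'blade':(128,200),'bladesh':(115,250),'mat':(95,200),'bar':(250,186)}),):
    for k,(u,v) in pts.items(): print(k,im[v,u],cv2.cvtColor(im[v:v+1,u:u+1],cv2.COLOR_BGR2HSV)[0,0])
hsv=cv2.cvtColor(t,cv2.COLOR_BGR2HSV)
H,S,V=[hsv[...,k].astype(int) for k in range(3)]
B=t[...,0].astype(int)
m=(H>=16)&(H<=32)&(V>150); m[:155]=0;m[270:]=0;m[:,:165]=0;m[:,345:]=0
c=big(m)[0]; print('board area',cv2.contourArea(c))
hull=cv2.convexHull(c)[:,0]; W=ray('top',hull,.012)[:,:2]
print(cv2.minAreaRect((W*1000).astype(np.float32)))
m=V<75; m[:,:70]=0;m[:,165:]=0;m[:145]=0;m[290:]=0
k=cv2.convexHull(big(m)[0])[:,0]; Wm=ray('top',k,.003)[:,:2]; print('mat',cv2.minAreaRect((Wm*1000).astype(np.float32)))
E
```

```text
board [153 231 249] [ 24  98 249]
bench [ 55 109 173] [ 14 174 173]
lid [126 142 158] [ 15  52 158]
grip [101 165 215] [ 17 135 215]
gripsh [40 64 83] [ 17 132  83]
blade [227 231 239] [ 10  13 239]
bladesh [129 131 140] [  5  20 140]
mat [35 37 39] [15 26 39]
bar [ 60  95 130] [ 15 137 130]
board area 6501.0
((537.418212890625, -100.83349609375), (444.93194580078125, 171.70986938476562), 81.5176010131836)
mat ((516.1465454101562, 319.09368896484375), (372.4541015625, 199.28652954101562), 0.9014058709144592)
```

```bash
cat >> h.py <<'E'
def edge(n,im,P0,P1,nrm,w=4,ch=0,N=60,trim=.04):
    """subpixel edge near world line P0-P1, searching +-w px along image normal; returns pixel points (robust line kept)"""
    a,b=proj(n,[P0,P1]); d=(b-a)/np.linalg.norm(b-a); nn=np.array([-d[1],d[0]])
    tt=np.linspace(trim,1-trim,N); off=np.arange(-w,w+.01,.25)
    g=im[...,ch].astype(np.float32) if ch is not None else cv2.cvtColor(im,cv2.COLOR_BGR2GRAY).astype(np.float32)
    out=[]
    for q in tt:
        p=a+(b-a)*q+off[:,None]*nn
        v=cv2.remap(g,p[:,0].astype(np.float32)[None],p[:,1].astype(np.float32)[None],cv2.INTER_LINEAR)[0]
        dv=np.gradient(cv2.GaussianBlur(v[None],(0,0),1.5)[0])
        k=np.argmax(np.abs(dv))
        ww=np.abs(dv[max(0,k-4):k+5]); out.append(p[max(0,k-4):k+5].T@ww/ww.sum())
    out=np.array(out)
    for _ in range(4):
        vx,vy,x0,y0=cv2.fitLine(out.astype(np.float32),cv2.DIST_HUBER,0,.01,.01).ravel()
        e=(out-[x0,y0])@[-vy,vx]; out=out[np.abs(e)<max(.4,2*np.median(np.abs(e)))]
    return out,np.std(e)
E
python3 - <<'E'
from h import *
t=cv2.imread("pics/top0.png"); s=cv2.imread("pics/side0.png")
c=np.array([.5374,-.1008]);y=np.radians(-8.48);X=np.array([np.cos(y),np.sin(y)]);Y=np.array([-X[1],X[0]])
def line(W):
    vx,vy,x0,y0=cv2.fitLine((W[:,:2]*1000).astype(np.float32),cv2.DIST_L2,0,.01,.01).ravel(); return np.array([x0,y0])/1000,np.array([vx,vy])
for n,im in(("top",t),("side",s)):
  for nm,(a,b) in dict(front=((-.085,-.22),(-.085,.22)),back=((.085,-.22),(.085,.22)),left=((-.085,.22),(.04,.22)),right=((-.085,-.22),(.03,-.22))).items():
    P=[np.r_[c+X*p[0]+Y*p[1],.012] for p in(a,b)]
    o,e=edge(n,im,P[0],P[1],None)
    p,d=line(ray(n,o,.012)); dd=(p-c)
    print(n,nm,len(o),round(float(e),2),'ang',np.degrees(np.arctan2(d[1],d[0])).round(2),'offX,Y mm',(1000*np.array([dd@X,dd@Y])).round(1))
mc=np.array([.516,.319]);X=np.array([1,0]);Y=np.array([0,1])
for nm,(a,b) in dict(near=((-.19,-.1),(-.19,.1)),far=((.19,-.1),(.19,.1)),L=((-.19,.1),(.19,.1)),R=((-.19,-.1),(.19,-.1))).items():
    P=[np.r_[mc+X*p[0]+Y*p[1],.003] for p in(a,b)]
    o,e=edge("top",t,P[0],P[1],None,ch=2,w=6)
    p,d=line(ray("top",o,.003)); dd=(p-mc)
    print(nm,len(o),round(float(e),2),'ang',np.degrees(np.arctan2(d[1],d[0])).round(2),'offX,Y mm',(1000*np.array([dd@X,dd@Y])).round(1))
# blade
hsv=cv2.cvtColor(t,cv2.COLOR_BGR2HSV);H,S,V=[hsv[...,k].astype(int) for k in range(3)]
m=(S<45)&(V>100);m[:155]=0;m[270:]=0;m[:,:80]=0;m[:,150:]=0
k=big(m)[0];print(cv2.contourArea(k),cv2.minAreaRect((ray('top',k[:,0],.008)[:,:2]*1000).astype(np.float32)))
E
```

```text
top front 60 0.11 ang 80.55 offX,Y mm [-79.5   0.5]
top back 42 0.16 ang 80.58 offX,Y mm [79.4 -7.3]
top left 57 0.15 ang -9.56 offX,Y mm [-19.8 219.6]
top right 60 0.16 ang -9.09 offX,Y mm [ -27.7 -220.4]
side front 60 0.12 ang 80.6 offX,Y mm [-80.6  25.1]
side back 55 0.09 ang 80.48 offX,Y mm [83.2 11.1]
side left 49 0.13 ang -9.52 offX,Y mm [-18.1 220.1]
side right 37 0.13 ang -9.5 offX,Y mm [ -47.4 -220.4]
near 60 0.1 ang -88.95 offX,Y mm [-187.8    0.3]
far 47 0.16 ang -88.98 offX,Y mm [189.1  11.4]
L 60 0.13 ang 0.95 offX,Y mm [-1.9 97.8]
R 60 0.09 ang 0.91 offX,Y mm [  -1.9 -100.4]
1924.0 ((539.5978393554688, 302.6060791015625), (75.38921356201172, 307.25213623046875), 82.26366424560547)
```

Run:
```python
from h import *
p=np.array([[177.8,226],[319.3,248.2],[327.1,193.3],[187.8,171.1]])-.5*0
W=ray('top',p,.012)[:,:2];print(W,W.mean(0));
for i in range(4):d=W[(i+1)%4]-W[i];print(np.linalg.norm(d),np.degrees(np.arctan2(d[1],d[0])))
q=np.array([[312,568],[480,104],[250,70],[5,495]])/4.2+[195,145]
W=ray('side',q,.012)[:,:2];print(W,W.mean(0))
for i in range(4):d=W[(i+1)%4]-W[i];print(np.linalg.norm(d),np.degrees(np.arctan2(d[1],d[0])))
```

```text
[[ 0.49342809  0.1262821 ]
 [ 0.4223863  -0.3072883 ]
 [ 0.59192357 -0.33549633]
 [ 0.66285502  0.09702973]] [ 0.54264825 -0.1048682 ]
0.4393520501551819 -99.30539384766372
0.17186791347004862 -9.446477894314995
0.43830361868819867 80.68676559557876
0.17193366968925997 170.20418586833492
[[ 0.49135827  0.13285383]
 [ 0.42172369 -0.30345614]
 [ 0.58945311 -0.32290536]
 [ 0.65828105  0.10750405]] [ 0.54020403 -0.0965009 ]
0.4418318328775213 -99.06786618574903
0.16885327945021777 -6.614244896592759
0.43587790243883595 80.91459896594858
0.16883668416813605 171.36474016553234
```

```bash
cat >> h.py <<'E'
def line(W):
    vx,vy,x0,y0=cv2.fitLine((W[:,:2]*1000).astype(np.float32),cv2.DIST_L2,0,.01,.01).ravel(); return np.array([x0,y0])/1000,np.array([vx,vy])
C=np.array([.5425,-.1016]);YAW=np.radians(-9.45)
BX=np.array([np.cos(YAW),np.sin(YAW)]);BY=np.array([-BX[1],BX[0]])
def bw(x,y,z): return np.r_[C+BX*x+BY*y,z]
def wb(P): P=np.atleast_2d(P)[:,:2]-C; return np.c_[P@BX,P@BY]
E
python3 - <<'E'
from h import *
t=cv2.imread("pics/top0.png"); s=cv2.imread("pics/side0.png")
for n,im in(("top",t),("side",s)):
  for nm,(a,b) in dict(front=((-.085,-.22),(-.085,.22)),back=((.085,-.22),(.085,.22)),left=((-.085,.22),(.04,.22)),right=((-.085,-.22),(.03,-.22))).items():
    o,e=edge(n,im,bw(*a,.012),bw(*b,.012),None,w=3)
    p,d=line(ray(n,o,.012)); 
    print(n,nm,len(o),round(float(e),2),'ang',np.degrees(np.arctan2(d[1],d[0])).round(2),(1000*wb(p)).round(1))
# bar profiles along x at several y
g={}
for n,im in(("top",t),("side",s)):
  for y in(-.17,.12,.17,.0):
    xs=np.arange(.02,.1,.004)
    p=proj(n,[bw(x,y,.012) for x in xs]).astype(np.float32)
    v=cv2.remap(im,p[None,:,0],p[None,:,1],cv2.INTER_LINEAR)[0]
    print(n,y,list(zip((xs*1000).astype(int).tolist(),v.mean(1).astype(int).tolist())))
E
```

```text
top front 60 0.12 ang 80.52 [[-84.6   0.5]]
top back 60 0.13 ang 80.51 [[86.5  0.4]]
top left 60 0.14 ang -9.66 [[-22.7 219.2]]
top right 60 0.15 ang -9.06 [[ -27.7 -220.9]]
side front 60 0.1 ang 80.51 [[-86.1  26. ]]
side back 49 0.03 ang 80.36 [[78.7 -5.3]]
side left 53 0.13 ang -9.45 [[-22.1 219.6]]
side right 27 0.24 ang 0.18 [[ -30.7 -214.7]]
top -0.17 [(20, 195), (24, 206), (28, 210), (32, 211), (36, 209), (40, 204), (44, 198), (48, 194), (52, 179), (56, 137), (60, 87), (64, 72), (68, 75), (72, 100), (76, 149), (80, 183), (84, 175), (88, 146), (92, 131), (96, 130)]
top 0.12 [(20, 192), (24, 195), (28, 195), (32, 193), (36, 192), (40, 189), (44, 186), (48, 183), (52, 171), (56, 128), (60, 80), (64, 66), (68, 72), (72, 96), (76, 144), (80, 179), (84, 168), (88, 138), (92, 125), (96, 122)]
top 0.17 [(20, 75), (24, 120), (28, 167), (32, 186), (36, 190), (40, 191), (44, 194), (48, 200), (52, 194), (56, 151), (60, 92), (64, 68), (68, 73), (72, 109), (76, 162), (80, 187), (84, 173), (88, 133), (92, 119), (96, 120)]
top 0.0 [(20, 137), (24, 130), (28, 119), (32, 111), (36, 114), (40, 1
[... 357 characters left out ...]
41), (92, 137), (96, 137)]
side 0.12 [(20, 88), (24, 84), (28, 81), (32, 77), (36, 126), (40, 179), (44, 182), (48, 182), (52, 177), (56, 120), (60, 55), (64, 62), (68, 77), (72, 77), (76, 96), (80, 164), (84, 163), (88, 134), (92, 131), (96, 128)]
side 0.17 [(20, 72), (24, 121), (28, 181), (32, 187), (36, 187), (40, 185), (44, 191), (48, 202), (52, 201), (56, 143), (60, 56), (64, 57), (68, 75), (72, 92), (76, 155), (80, 189), (84, 170), (88, 131), (92, 127), (96, 130)]
side 0.0 [(20, 192), (24, 190), (28, 182), (32, 165), (36, 139), (40, 137), (44, 179), (48, 188), (52, 183), (56, 137), (60, 67), (64, 67), (68, 82), (72, 84), (76, 104), (80, 164), (84, 164), (88, 135), (92, 131), (96, 129)]
```

Run:
```python
from h import *
t=cv2.imread("pics/top0.png"); s=cv2.imread("pics/side0.png")
for n,im,(u0,u1,v0,v1) in(("top",t,(215,312,190,235)),("side",s,(240,295,155,240))):
  hsv=cv2.cvtColor(im,cv2.COLOR_BGR2HSV);H,S,V=[hsv[...,k].astype(int) for k in range(3)]
  m=np.zeros(S.shape,bool);m[v0:v1,u0:u1]=True; m&=(S<(60 if n=="top" else 35))&(V>120)
  if n=='top': m=cv2.erode(m.astype(np.uint8),np.ones((2,2)))
  for c in big(m,7):
    if cv2.contourArea(c)<15: continue
    p=c[:,0].astype(float);q=ray(n,p,.07);w=wb(q)*1000
    print(n,cv2.contourArea(c),(w.max(0)+w.min(0))/2,np.ptp(w,0), p.mean(0).round(1))
```

```text
top 121.0 [ 2.38199575 20.027403  ] [35.14252737 35.99341096] [246.3 206.6]
top 120.0 [ -3.50546264 -83.59258058] [34.12595569 37.39529679] [280.6 214.4]
top 113.5 [ -17.29111042 -137.4056862 ] [34.18226517 35.19160001] [298.2 222. ]
top 112.5 [-6.37757249 74.49313073] [34.03212381 34.49904416] [227.2 206.7]
top 109.5 [-15.4340223  -32.23184468] [33.57090184 34.19091746] [262.8 215.4]
side 842.0 [-10.5751711  -17.57301411] [ 58.30268419 270.45458281] [265.7 190.9]
```

Run:
```python
from h import *
t=cv2.imread("pics/top0.png")
a=np.radians(-7.74);L=np.array([np.cos(a),np.sin(a)]);X=np.array([L[1],-L[0]])
c=np.array([.5396,.3026])
P=lambda l,x,z:np.r_[c+L*l+X*x,z]
for nm,(p,q) in dict(work=((-.15,.0335),(.15,.0335)),top=((.15,-.02),(.15,.033)),bot=((-.15,-.02),(-.15,.033))).items():
    o,e=edge("top",t,P(*p,.008),P(*q,.008),None,w=4,ch=2)
    W=ray("top",o,.008);pp,d=line(W);dd=pp-c
    print(nm,len(o),round(float(e),2),np.degrees(np.arctan2(d[1],d[0])).round(2),1000*(dd@L),1000*(dd@X))
hsv=cv2.cvtColor(t,cv2.COLOR_BGR2HSV);H,S,V=[hsv[...,k].astype(int) for k in range(3)]
m=(S>80)&(H>=13)&(H<=24)&(V>70);m[:185]=0;m[235:]=0;m[:,:98]=0;m[:,122:]=0
k=big(m)[0];print(cv2.contourArea(k),cv2.minAreaRect((ray('top',k[:,0],.061)[:,:2]*1000).astype(np.float32)))
print(k[:,0].min(0),k[:,0].max(0))
```

```text
work 60 0.14 -7.44 -1.2649372474143927 36.08196077629862
top 59 0.12 83.77 150.56082133717752 6.891247277554367
bot 60 0.18 80.93 -153.29314894904996 6.595365051671753
386.0 ((540.4170532226562, 318.1895446777344), (30.7425537109375, 124.32725524902344), 82.4173355102539)
[101 189] [116 231]
```

Call:
send_rows(
  rows="0 0 2 0.027 -0.038 -0.005 0;0 0 4 0.054 -0.075 -0.01 0;0 0 6 0.081 -0.113 -0.02 0;0 0 8 0.108 -0.15 -0.03 0;0 0 10 0.135 -0.188 -0.04 0;0 0 12 0.162 -0.225 -0.05 0;0 0 14 0.189 -0.263 -0.06 0;0 0 16 0.216 -0.3 -0.068 0;0 0 17 0.242 -0.338 -0.068 0;0 0 17 0.242 -0.338 -0.068 0",
  grip_force=50,
)

```text
time_s: 1.1
tool_pos: [0.5458, 0.3143, 0.1499]
tcp_rot: [-3.137, 0.002, 3.003]
ft_force: [-0.4, 0.3, -0.6]
opening: 0.0461
```

Run:
```python
from h import *
s=monitor.sense();print(s)
grab("side","side1");
```

```text
{'time_s': 1.1, 'q': array([-0.54922622,  0.56588009, -0.09776484,  1.88237107,  0.08762191,
        0.69917882,  0.73333371]), 'joint_vel': array([-0.07462016, -0.00671988, -0.06723506, -0.00246849, -0.02863079,
       -0.00611364, -0.07922203]), 'tau': array([ 7.15429466e-01, -6.81800222e+01, -4.75605391e-01, -1.99271464e+01,
        5.30379033e-02,  4.07789298e-02,  1.06832799e+00]), 'tool_pos': array([0.54575028, 0.31428869, 0.1499083 ]), 'tcp_rot': array([-3.13748936e+00,  1.50396408e-03,  3.00319098e+00]), 'ft_force': array([-0.38663014,  0.3409389 , -0.60285352]), 'torque': array([0.04054103, 0.04180382, 0.07366395]), 'opening': 0.046122659442848365}
```

View pics/side1.png

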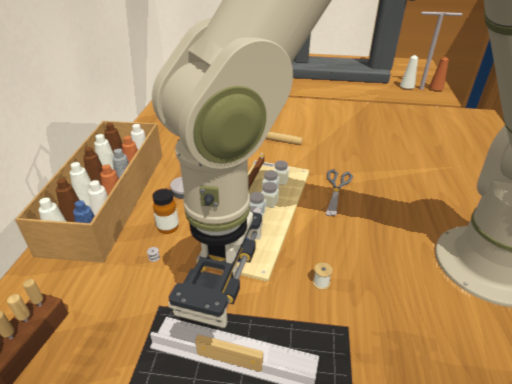

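Call:
send_rows(
  rows="0 0 -8.5 0 0 0 0;0 0 -17 0 0 0 0;0 0 -25.5 0 0 0 0;0 0 -34 0 0 0 0;0 0 -42.5 0 0 0 0;0 0 -51 0 0 0 0;0 0 -59.5 0 0 0 0;0 0 -68 0 0 0 0;0 0 -76.5 0 0 0 0;0 0 -85 0 0 0 0",
)

```text
time_s: 2.15
tool_pos: [0.5403, 0.324, 0.1505]
tcp_rot: [-3.141, -0.001, 1.525]
ft_force: [-0.2, 0.3, 0.6]
opening: 0.0466
```

Call:
send_rows(
  rows="0 0 -8.5 0 0 0 0;0 0 -17 0 0 0 0;0 0 -25.5 0 0 0 0;0 0 -34 0 0 0 0;0 0 -42.5 0 0 0 0;0 0 -51 0 0 0 0;0 0 -59.5 0 0 0 0;0 0 -68 0 0 0 0;0 0 -76.5 0 0 0 0;0 0 -85 0 0 0 0",
)

```text
time_s: 3.15
tool_pos: [0.5403, 0.3241, 0.1504]
tcp_rot: [-3.141, 0.001, 0.042]
ft_force: [-0.7, 1.2, 0.0]
opening: 0.0465
```

Call:
send_rows(
  rows="0 0 -5 0 0 0 0;0 0 -10 0 0 0 0;0 0 -10 0 0 -0.01 0;0 0 -10 0 0 -0.02 0;0 0 -10 0 0 -0.03 0;0 0 -10 0 0 -0.04 0;0 0 -10 0 0 -0.05 0;0 0 -10 0 0 -0.05 0;0 0 -10 0 0 -0.05 0;0 0 -10 0 0 -0.05 0",
)

```text
time_s: 4.15
tool_pos: [0.5418, 0.3222, 0.101]
tcp_rot: [-3.141, -0.0, -0.129]
ft_force: [-0.6, -0.2, -0.1]
opening: 0.0464
```

Run:
```python
from h import *
s=monitor.sense();print(s['tool_pos'],np.degrees(s['tcp_rot']),s['q'],s['ft_force'])
```

```text
[0.54179668 0.32218569 0.10096603] [-1.79981596e+02 -2.36263680e-02 -7.40511200e+00] [-1.08356618  0.75588732  0.74428304  1.94951785 -0.75981437  0.74051166
 -1.5818725 ] [-0.55491982 -0.19654073 -0.14211973]
```

Call:
send_rows(
  rows="0 0 0 0 0 -0.02 0;0 0 0 0 0 -0.04 0;0 0 0 0 0 -0.06 0;0 0 0 -0.001 -0.001 -0.07 0;0 0 0 -0.001 -0.001 -0.076 0;0 0 0 -0.001 -0.001 -0.08 0;0 0 0 -0.001 -0.001 -0.08 0;0 0 0 -0.001 -0.001 -0.08 -1;0 0 0 -0.001 -0.001 -0.08 -1;0 0 0 -0.001 -0.001 -0.08 -1",
)

```text
time_s: 5.15
tool_pos: [0.5407, 0.3215, 0.021]
tcp_rot: [-3.141, -0.0, -0.129]
ft_force: [-0.4, 0.6, -0.5]
opening: 0.0272
```

Run:
```python
from h import *
s=monitor.sense();print(s['tool_pos'],s['opening'],s['ft_force'],s['torque'])
t=grab("top","top2");cv2.imwrite("pics/top2m.png",cv2.resize(t[140:300,60:190],None,fx=4,fy=3.7))
```

```text
[0.5406529  0.32145112 0.0210438 ] 0.027196458932355408 [-0.40283256  0.55534636 -0.46705643] [ 0.07663453  0.16828006 -0.00342847]
```

View pics/top2m.png

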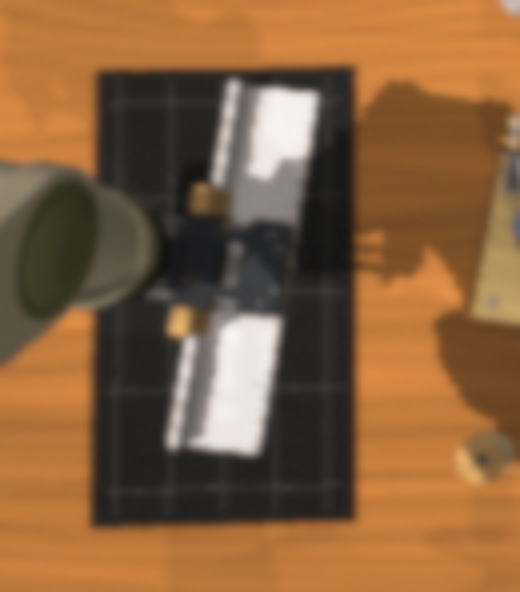

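Call:
send_rows(
  rows="0 0 0 0 0 0 -1;0 0 0 0 0 0 -1;0 0 0 0 0 0 -1;0 0 0 0 0 0 -1;0 0 0 0 0 0.01 -1;0 0 0 0 0 0.02 -1;0 0 0 0 0 0.035 -1;0 0 0 0 0 0.05 -1;0 0 0 0 0 0.06 -1;0 0 0 0 0 0.06 -1",
)

```text
time_s: 6.2
tool_pos: [0.5413, 0.3217, 0.0826]
tcp_rot: [-3.14, -0.002, -0.129]
ft_force: [1.2, -0.1, -2.4]
opening: 0.0134
```

Run:
```python
from h import *
s=monitor.sense();print(s['tool_pos'],np.degrees(s['tcp_rot']),s['opening'],s['ft_force'],s['torque'],s['q'])
```

```text
[0.54125823 0.3216978  0.08255818] [-1.79898304e+02 -1.15292984e-01 -7.38639347e+00] 0.013397502500336772 [ 1.18516706 -0.08391855 -2.38084709] [0.06481297 0.14872263 0.02140797] [-1.06755934  0.77483369  0.71710317  1.96213249 -0.78858557  0.70553312
 -1.55771598]
```

Call:
send_rows(
  rows="0 0 0 0 0 0.03 -1;0 0 6 0 -0.01 0.06 -1;0 0 12 -0.005 -0.03 0.08 -1;0 0 18 -0.012 -0.06 0.08 -1;0 0 25 -0.02 -0.09 0.08 -1;0 0 32 -0.027 -0.12 0.08 -1;0 0 39 -0.035 -0.15 0.08 -1;0 0 46 -0.042 -0.18 0.08 -1;0 0 53 -0.05 -0.21 0.08 -1;0 0 60 -0.058 -0.24 0.08 -1",
)

```text
time_s: 7.2
tool_pos: [0.4818, 0.0801, 0.1606]
tcp_rot: [-3.142, 0.0, 0.923]
ft_force: [-0.1, -1.3, -3.9]
opening: 0.0138
```

Call:
send_rows(
  rows="0 0 5 -0.01 -0.03 0 -1;0 0 10 -0.02 -0.06 0 -1;0 0 15 -0.03 -0.09 0 -1;0 0 20 -0.04 -0.12 0 -1;0 0 24 -0.05 -0.15 0 -1;0 0 27 -0.057 -0.18 0 -1;0 0 28 -0.059 -0.194 0 -1;0 0 28 -0.059 -0.194 0 -1;0 0 28 -0.059 -0.194 0 -1;0 0 28 -0.059 -0.194 0 -1",
)

```text
time_s: 8.2
tool_pos: [0.4236, -0.1118, 0.1605]
tcp_rot: [-3.141, -0.0, 1.408]
ft_force: [0.3, 0.5, -2.8]
opening: 0.0136
```

Run:
```python
from h import *
s=monitor.sense();print(s['tool_pos'],np.degrees(s['tcp_rot']),s['opening'],s['ft_force'],s['torque'],s['q'])
print(wb(s['tool_pos']))
t=grab("top","top3");cv2.imwrite("pics/top3b.png",cv2.resize(t[150:320,160:350],None,fx=4,fy=3.5))
grab("side","side3")
```

```text
[ 0.42360138 -0.11183667  0.16051332] [-1.79983812e+02 -1.39885641e-02  8.06494972e+01] 0.013634929843572077 [ 0.26369288  0.4877427  -2.80634297] [-0.10802949  0.08846729 -0.01797265] [-0.11134818  0.37101244  0.32009859  2.30768186 -0.24401048  0.49289621
  0.24104625]
[[-0.11560435 -0.02961934]]
```

View pics/top3b.png

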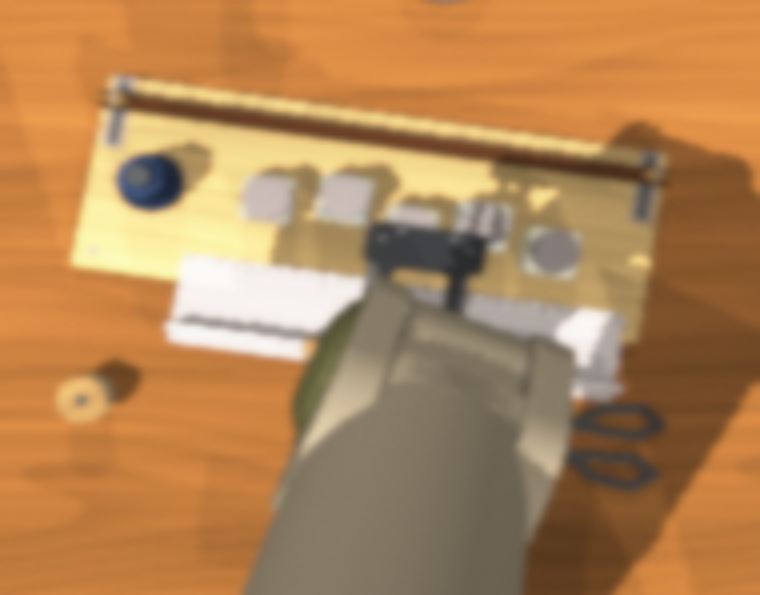

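View pics/side3.png

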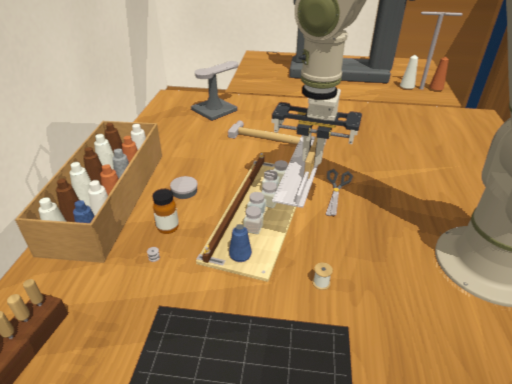

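```bash
cat >> h.py <<'E'
def work(im,zt,w=4,segs=((-.15,-.08),(.07,.145)),x0=.055,tcp=None):
    s=monitor.sense(); o=wb(s['tool_pos'])[0]; pts=[]
    for a,b in segs:
        q,e=edge("top",im,bw(o[0]+x0,o[1]+a,zt),bw(o[0]+x0,o[1]+b,zt),None,w=w,ch=2,N=30); pts.append(q);print(len(q),round(float(e),2),(wb(ray("top",q,zt)).mean(0)*1000).round(1))
    p,d=line(ray("top",np.vstack(pts),zt));print('edge ang',np.degrees(np.arctan2(d[1],d[0])),'tcp yaw',np.degrees(s['tcp_rot'][2]),'bx tcp',o*1000)
E
python3 - <<'E'
from h import *
t=cv2.imread("pics/top3.png"); work(t,.1475,segs=((-.145,-.12),(.05,.145)))
E
```

```text
26 0.16 [ -59.3 -160.5]
22 0.19 [-59.8  62.1]
edge ang 80.655106 tcp yaw 80.69027998040626 bx tcp [-115.57470647  -29.56278738]
```

Call:
send_rows(
  rows="0 0 -0.1 0 0 -0.02 -1;0 0 -0.1 0 0 -0.04 -1;0 0 -0.1 0 0 -0.06 -1;0 0 -0.1 0 0 -0.08 -1;0 0 -0.1 0 0 -0.1 -1;0 0 -0.1 0 0 -0.11 -1;0 0 -0.1 0 0 -0.116 -1;0 0 -0.1 0 0 -0.12 -1;0 0 -0.1 0 0 -0.122 -1;0 0 -0.1 0 0 -0.122 -1",
)

```text
time_s: 9.3
tool_pos: [0.4237, -0.1127, 0.0389]
tcp_rot: [3.141, 0.0, 1.405]
ft_force: [0.2, -0.1, -3.2]
opening: 0.0136
```

Run:
```python
from h import *
s=monitor.sense();print(s['tool_pos'],np.degrees(s['tcp_rot']),s['opening'],s['ft_force'],s['torque'])
t=grab("top","top4");cv2.imwrite("pics/top4b.png",cv2.resize(t[150:320,160:350],None,fx=4,fy=3.5))
work(t,s['tool_pos'][2]-.013,segs=((-.145,-.12),(.05,.145)))
s=grab("side","side4");cv2.imwrite("pics/side4b.png",cv2.resize(s[145:285,195:345],None,fx=4.2,fy=4.2))
```

```text
[ 0.42370794 -0.11274725  0.03889443] [1.79966668e+02 5.40411340e-03 8.05082794e+01] 0.013582711285397769 [ 0.18475437 -0.08490697 -3.15453225] [-0.06431767  0.12288736 -0.0117354 ]
14 0.16 [ -57.4 -164.9]
26 0.09 [-55.3  61.9]
edge ang 80.05343 tcp yaw 80.5059637462325 bx tcp [-115.34719704  -30.51198421]
```

View pics/top4b.png

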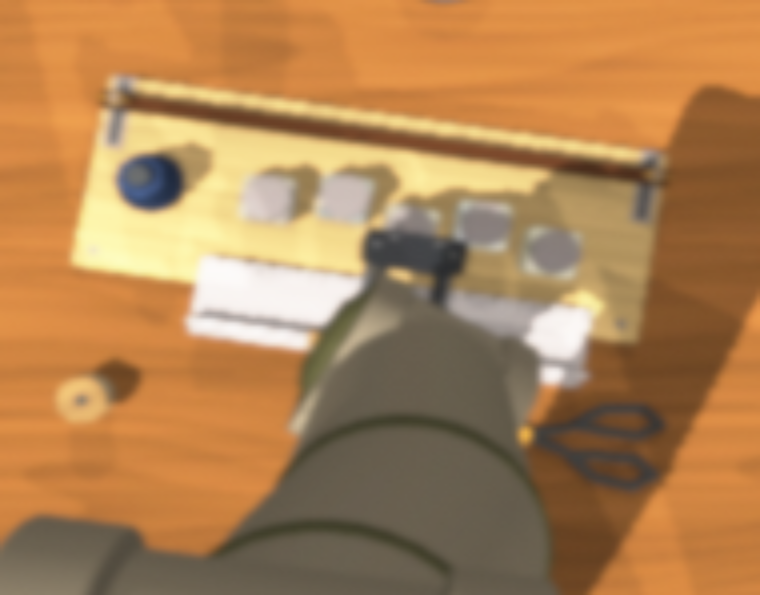

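View pics/side4b.png

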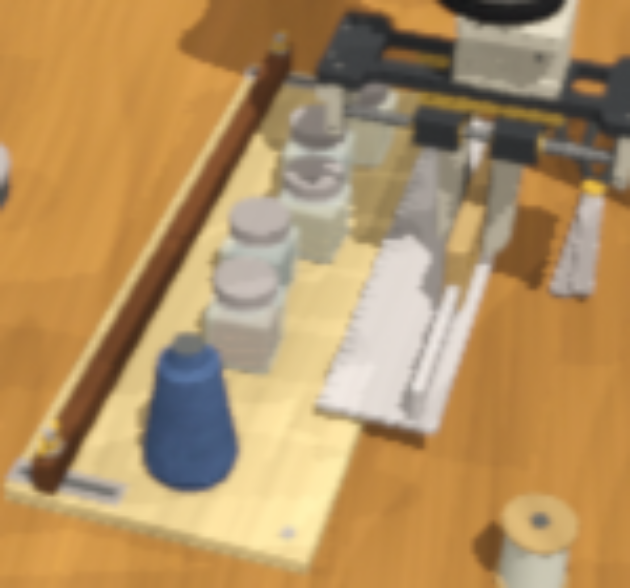

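Call:
send_rows(
  rows="0 0 0 0.003 -0.0005 0 -1;0 0 0 0.0065 -0.0011 0 -1;0 0 0 0.0105 -0.0018 0 -1;0 0 0 0.0145 -0.0024 0 -1;0 0 0 0.0185 -0.0031 0 -1;0 0 0 0.0225 -0.0038 0 -1;0 0 0 0.0265 -0.0044 0 -1;0 0 0 0.0305 -0.0051 0 -1;0 0 0 0.033 -0.0055 0 -1;0 0 0 0.034 -0.0057 0 -1",
)

```text
time_s: 10.4
tool_pos: [0.4576, -0.1184, 0.0386]
tcp_rot: [-3.141, 0.0, 1.405]
ft_force: [-0.4, 0.4, -2.7]
opening: 0.0135
```

Call:
send_rows(
  rows="0 0 0 0.003 -0.0005 0 -1;0 0 0 0.006 -0.001 0 -1;0 0 0 0.009 -0.0015 0 -1;0 0 0 0.012 -0.002 0 -1;0 0 0 0.015 -0.0025 0 -1;0 0 0 0.018 -0.003 0 -1;0 0 0 0.021 -0.0035 0 -1;0 0 0 0.024 -0.004 0 -1;0 0 0 0.026 -0.0044 0 -1;0 0 0 0.027 -0.0046 0 -1",
)

```text
time_s: 11.4
tool_pos: [0.4847, -0.1231, 0.0386]
tcp_rot: [3.142, 0.0, 1.405]
ft_force: [-1.3, 1.4, -2.2]
opening: 0.0138
```

Run:
```python
from h import *
s=monitor.sense();print(s['tool_pos'],np.degrees(s['tcp_rot']),s['opening'],s['ft_force'],s['torque'],wb(s['tool_pos'])*1000)
t=grab("top","top5");cv2.imwrite("pics/top5b.png",cv2.resize(t[150:320,160:350],None,fx=4,fy=3.5))
s=grab("side","side5");cv2.imwrite("pics/side5b.png",cv2.resize(s[145:285,195:345],None,fx=4.2,fy=4.2))
```

```text
[ 0.48471005 -0.12307376  0.0385977 ] [1.79994950e+02 4.44784743e-03 8.05092413e+01] 0.01382839215968715 [-1.29714855  1.39382071 -2.19416277] [-0.00844914  0.60524798  0.02576711] [[-53.47998964 -30.67069258]]
```

View pics/top5b.png

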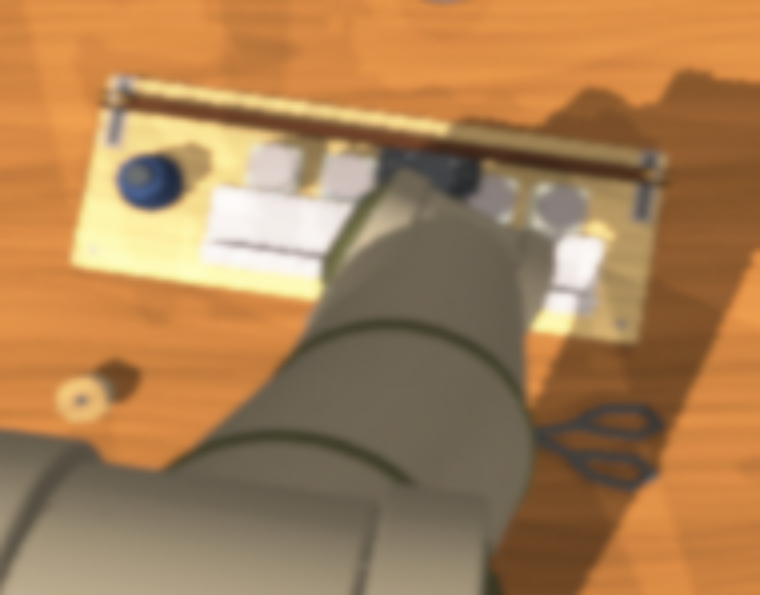

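View pics/side5b.png

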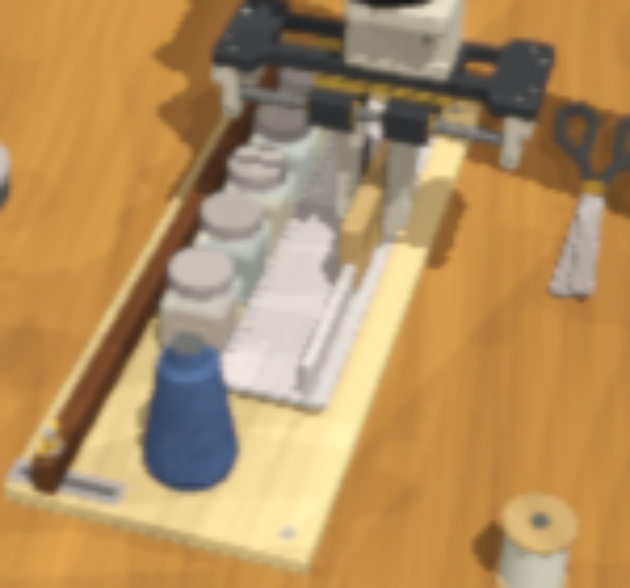

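Call:
send_rows(
  rows="0 0 0 0.001 -0.0002 0 -1;0 0 0 0.002 -0.0003 0 -1;0 0 0 0.003 -0.0005 0 -1;0 0 0 0.004 -0.0007 0 -1;0 0 0 0.005 -0.0008 0 -1;0 0 0 0.006 -0.001 0 -1;0 0 0 0.007 -0.0012 0 -1;0 0 0 0.008 -0.0013 0 -1;0 0 0 0.009 -0.0015 0 -1;0 0 0 0.009 -0.0015 0 -1",
)

```text
time_s: 12.5
tool_pos: [0.4938, -0.1246, 0.0386]
tcp_rot: [3.141, 0.0, 1.405]
ft_force: [-1.5, 1.3, -2.7]
opening: 0.0136
```

```bash
cat > f.py <<'E'
from h import *
s=monitor.sense();f=s['ft_force'];print(s['time_s'],s['tool_pos'],np.degrees(s['tcp_rot'][2]),'F',f,'Fbx',f[:2]@BX,'T',s['torque'],wb(s['tool_pos'])*1000)
E
python3 f.py
```

```text
12.5 [ 0.49378656 -0.12460172  0.03860088] 80.5047327877938 F [-1.54463598  1.3180609  -2.74714255] Fbx -1.7400823900623037 T [-0.01630037  0.41458516 -0.05843726] [[-44.27578084 -30.68767425]]
```

Call:
send_rows(
  rows="0 0 0 0.0003 0 0 -1;0 0 0 0.0006 -0.0001 0 -1;0 0 0 0.0009 -0.0001 0 -1;0 0 0 0.0012 -0.0002 0 -1;0 0 0 0.0015 -0.0002 0 -1;0 0 0 0.0018 -0.0003 0 -1;0 0 0 0.002 -0.0003 0 -1;0 0 0 0.002 -0.0003 0 -1;0 0 0 0.002 -0.0003 0 -1;0 0 0 0.002 -0.0003 0 -1",
)

```text
time_s: 13.5
tool_pos: [0.4955, -0.1249, 0.0386]
tcp_rot: [3.141, 0.0, 1.405]
ft_force: [-1.6, 1.1, -3.0]
opening: 0.0137
```

```bash
python3 f.py
```

```text
13.5 [ 0.49554683 -0.12485017  0.03861845] 80.50516102584054 F [-1.61279346  1.11844438 -3.02043079] Fbx -1.7745405119989766 T [ 0.05704535  0.45747309 -0.027366  ] [[-42.49861212 -30.64374162]]
```

Call:
send_rows(
  rows="0 0 0 0.0003 0 0 -1;0 0 0 0.0006 -0.0001 0 -1;0 0 0 0.0009 -0.0001 0 -1;0 0 0 0.001 -0.0002 0 -1;0 0 0 0.001 -0.0002 0 -1;0 0 0 0.001 -0.0002 0 -1;0 0 0 0.001 -0.0002 0 -1;0 0 0 0.001 -0.0002 0 -1;0 0 0 0.001 -0.0002 0 -1;0 0 0 0.001 -0.0002 0 -1",
)

```text
time_s: 14.5
tool_pos: [0.4965, -0.125, 0.0386]
tcp_rot: [3.141, 0.0, 1.405]
ft_force: [-1.1, 0.1, -2.5]
opening: 0.0137
```

```bash
python3 f.py
```

```text
14.5 [ 0.49652171 -0.12503742  0.0386252 ] 80.50287258822027 F [-1.0613933   0.12017725 -2.4645182 ] Fbx -1.0667209301918814 T [0.05722673 0.48876885 0.04386309] [[-41.50621595 -30.66838253]]
```

Call:
send_rows(
  rows="0 0 0 0.0003 0 0 -1;0 0 0 0.0006 -0.0001 0 -1;0 0 0 0.0009 -0.0001 0 -1;0 0 0 0.001 -0.0002 0 -1;0 0 0 0.001 -0.0002 0 -1;0 0 0 0.001 -0.0002 0 -1;0 0 0 0.001 -0.0002 0 -1;0 0 0 0.001 -0.0002 0 -1;0 0 0 0.001 -0.0002 0 -1;0 0 0 0.001 -0.0002 0 -1",
)

```text
time_s: 15.5
tool_pos: [0.4975, -0.1253, 0.0386]
tcp_rot: [3.141, 0.0, 1.405]
ft_force: [-1.8, 0.5, -2.3]
opening: 0.0137
```

```bash
python3 f.py
```

```text
15.5 [ 0.49749725 -0.12526273  0.03863693] 80.50592826728112 F [-1.8308292   0.47422166 -2.3035669 ] Fbx -1.8838444440117934 T [0.02634152 0.5332837  0.03231177] [[-40.50691976 -30.73047259]]
```

Now 0.8 mm steps.

Call:
send_rows(
  rows="0 0 0 0.0002 0 0 -1;0 0 0 0.0004 -0.0001 0 -1;0 0 0 0.0006 -0.0001 0 -1;0 0 0 0.0008 -0.0001 0 -1;0 0 0 0.0008 -0.0001 0 -1;0 0 0 0.0008 -0.0001 0 -1;0 0 0 0.0008 -0.0001 0 -1;0 0 0 0.0008 -0.0001 0 -1;0 0 0 0.0008 -0.0001 0 -1;0 0 0 0.0008 -0.0001 0 -1",
)

```text
time_s: 16.5
tool_pos: [0.4983, -0.1254, 0.0386]
tcp_rot: [3.142, 0.0, 1.405]
ft_force: [-1.9, -0.7, -2.8]
opening: 0.0138
```

```bash
python3 f.py
```

```text
16.5 [ 0.4982832  -0.12537183  0.03860037] 80.50169998481459 F [-1.88934832 -0.72042188 -2.84404532] Fbx -1.7454246607089448 T [-0.01319111  0.56007915 -0.00246786] [[-39.71372567 -30.70904713]]
```

Call:
send_rows(
  rows="0 0 0 0.0002 0 0 -1;0 0 0 0.0004 -0.0001 0 -1;0 0 0 0.0006 -0.0001 0 -1;0 0 0 0.0008 -0.0001 0 -1;0 0 0 0.0008 -0.0001 0 -1;0 0 0 0.0008 -0.0001 0 -1;0 0 0 0.0008 -0.0001 0 -1;0 0 0 0.0008 -0.0001 0 -1;0 0 0 0.0008 -0.0001 0 -1;0 0 0 0.0008 -0.0001 0 -1",
)

```text
time_s: 17.5
tool_pos: [0.4984, -0.1253, 0.0385]
tcp_rot: [-3.14, -0.0, 1.405]
ft_force: [-5.1, 0.8, -1.4]
opening: 0.0137
```

```bash
python3 f.py
```

```text
17.5 [ 0.49838883 -0.12533513  0.03853453] 80.49927700267844 F [-5.10842077  0.80329212 -1.41861369] Fbx -5.170985708361615 T [-0.02423801  1.31499657  0.03356196] [[-39.6155528  -30.65549691]]
```

Call:
send_rows(
  rows="0 0 0 0.0001 0 0 -1;0 0 0 0.0002 0 0 -1;0 0 0 0.0003 0 0 -1;0 0 0 0.0004 -0.0001 0 -1;0 0 0 0.0004 -0.0001 0 -1;0 0 0 0.0004 -0.0001 0 -1;0 0 0 0.0004 -0.0001 0 -1;0 0 0 0.0004 -0.0001 0 -1;0 0 0 0.0004 -0.0001 0 -1;0 0 0 0.0004 -0.0001 0 -1",
)

```text
time_s: 18.5
tool_pos: [0.4984, -0.1253, 0.0385]
tcp_rot: [-3.14, -0.0, 1.405]
ft_force: [-5.7, -0.0, -0.8]
opening: 0.0137
```

```bash
python3 f.py
python3 - <<'E'
from h import *
t=grab("top","top6");cv2.imwrite("pics/top6b.png",cv2.resize(t[150:260,170:340],None,fx=4.5,fy=4.5))
s=grab("side","side6");cv2.imwrite("pics/side6b.png",cv2.resize(s[145:285,195:345],None,fx=4.2,fy=4.2))
E
python3 f.py
```

```text
18.5 [ 0.49841323 -0.12532856  0.03849141] 80.49828214600328 F [-5.65673612 -0.01156084 -0.81244226] Fbx -5.5780718673658205 T [0.06164484 1.5278046  0.0770019 ] [[-39.59256324 -30.64501678]]
18.6 [ 0.49840136 -0.12532556  0.03848505] 80.50090762853738 F [-5.75417286  0.60326948 -0.84741299] Fbx -5.7751333727938565 T [0.01834598 1.4594364  0.08512117] [[-39.60476664 -30.64400008]]
```

View pics/top6b.png

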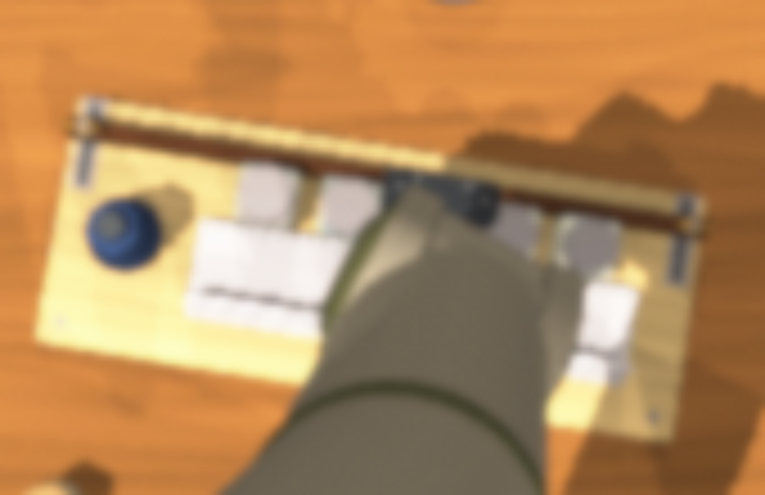

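View pics/side6b.png

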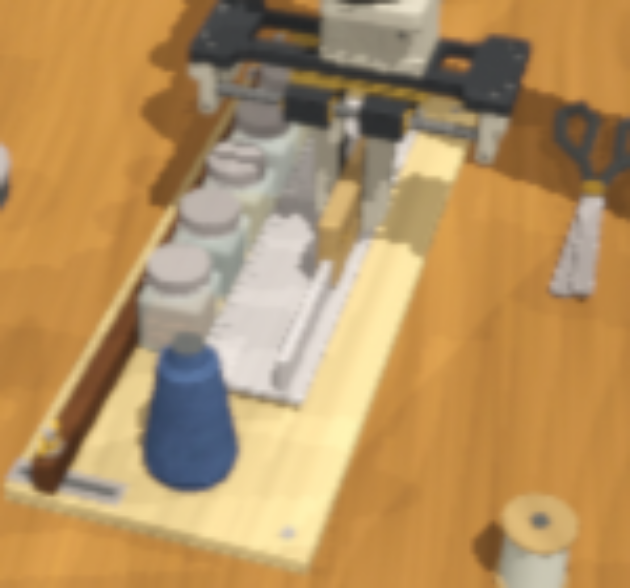

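Call:
send_rows(
  rows="0 0 0 0.0001 0 0 -1;0 0 0 0.0002 0 0 -1;0 0 0 0.0003 0 0 -1;0 0 0 0.0004 -0.0001 0 -1;0 0 0 0.0005 -0.0001 0 -1;0 0 0 0.0005 -0.0001 0 -1;0 0 0 0.0005 -0.0001 0 -1;0 0 0 0.0005 -0.0001 0 -1;0 0 0 0.0005 -0.0001 0 -1;0 0 0 0.0005 -0.0001 0 -1",
)

```text
time_s: 19.6
tool_pos: [0.4984, -0.1253, 0.0384]
tcp_rot: [-3.139, -0.0, 1.405]
ft_force: [-5.7, 0.1, -0.8]
opening: 0.0139
```

```bash
python3 f.py
```

```text
19.6 [ 0.49844053 -0.1252913   0.0384373 ] 80.50177142644475 F [-5.74453918  0.14012927 -0.8297205 ] Fbx -5.68958889551494 T [0.09592912 1.73119344 0.0627122 ] [[-39.57174788 -30.60377983]]
```

Call:
send_rows(
  rows="0 0 0 0.0001 0 0 -1;0 0 0 0.0002 0 0 -1;0 0 0 0.0003 0 0 -1;0 0 0 0.0004 -0.0001 0 -1;0 0 0 0.0005 -0.0001 0 -1;0 0 0 0.0006 -0.0001 0 -1;0 0 0 0.0006 -0.0001 0 -1;0 0 0 0.0006 -0.0001 0 -1;0 0 0 0.0006 -0.0001 0 -1;0 0 0 0.0006 -0.0001 0 -1",
)

```text
time_s: 20.6
tool_pos: [0.4985, -0.1253, 0.0384]
tcp_rot: [-3.138, -0.0, 1.405]
ft_force: [-8.1, 2.2, 0.3]
opening: 0.0137
```

```bash
python3 f.py
```

```text
20.6 [ 0.49845931 -0.12527421  0.03836096] 80.50340240585388 F [-8.05700804  2.24634863  0.27887745] Fbx -8.316489358139066 T [0.0859519  1.98163878 0.03945767] [[-39.55603273 -30.58383164]]
```

Call:
send_rows(
  rows="0 0 0 0 0 0 -1;0 0 0 0 0 0 -1;0 0 0 0 0 0 -1;0 0 0 0 0 0 -1;0 0 0 0 0 0 -1;0 0 0 0 0 0 -1;0 0 0 0 0 0 -1;0 0 0 0 0 0 -1;0 0 0 0 0 0 -1;0 0 0 0 0 0 -1",
)

```text
time_s: 21.6
tool_pos: [0.4985, -0.1253, 0.0384]
tcp_rot: [-3.138, -0.0, 1.405]
ft_force: [-8.4, 0.9, -0.4]
opening: 0.0136
```

```bash
python3 f.py;python3 - <<'E'
from h import *
t=grab("top","top7");s=grab("side","side7")
big_=cv2.resize(s[140:240,215:315],None,fx=5.5,fy=5.5,interpolation=cv2.INTER_CUBIC);cv2.imwrite("pics/side7b.png",big_)
E
```

```text
21.6 [ 0.49845289 -0.12526532  0.03835177] 80.50060685920131 F [-8.43060894  0.86588746 -0.41624613] Fbx -8.458366645172633 T [0.14747766 2.00614606 0.05474879] [[-39.56382665 -30.576122  ]]
```

View pics/side7b.png

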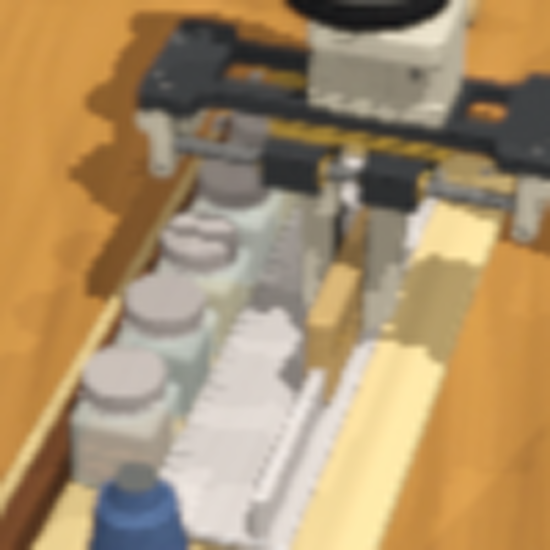

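Call:
send_rows(
  rows="0 0 0 -0.0005 0.0001 0 -1;0 0 0 -0.001 0.0002 0 -1;0 0 0 -0.0015 0.0002 0 -1;0 0 0 -0.002 0.0003 0 -1;0 0 0 -0.003 0.0005 0 -1;0 0 0 -0.005 0.0008 0 -1;0 0 0 -0.009 0.0015 0 -1;0 0 0 -0.014 0.0023 0 -1;0 0 0 -0.02 0.0033 0 -1;0 0 0 -0.026 0.0043 0 -1",
)

```text
time_s: 22.7
tool_pos: [0.4741, -0.1214, 0.0387]
tcp_rot: [3.141, 0.0, 1.405]
ft_force: [-0.4, 0.3, -3.9]
opening: 0.0138
```

Call:
send_rows(
  rows="0 0 0 -0.008 0.0013 0 -1;0 0 0 -0.016 0.0027 0 -1;0 0 0 -0.022 0.0037 0.005 -1;0 0 0 -0.025 0.0041 0.02 -1;0 0 0 -0.025 0.0041 0.04 -1;0 0 0 -0.025 0.0041 0.065 -1;0 0 0 -0.025 0.0041 0.09 -1;0 0 0 -0.025 0.0041 0.11 -1;0 0 0 -0.025 0.0041 0.122 -1;0 0 0 -0.025 0.0041 0.122 -1",
)

```text
time_s: 23.7
tool_pos: [0.4499, -0.1173, 0.1622]
tcp_rot: [3.139, -0.0, 1.405]
ft_force: [-0.6, -0.2, -2.6]
opening: 0.0139
```

```bash
python3 f.py;python3 - <<'E'
from h import *
t=grab("top","top8");s=grab("side","side8")
cv2.imwrite("pics/side8b.png",cv2.resize(s[140:280,195:325],None,fx=4.2,fy=4.2,interpolation=cv2.INTER_CUBIC))
cv2.imwrite("pics/top8b.png",cv2.resize(t[155:260,170:340],None,fx=4.5,fy=4.5,interpolation=cv2.INTER_CUBIC))
E
```

```text
23.7 [ 0.44991476 -0.11729609  0.16217352] 80.51125400630309 F [-0.55177736 -0.18665181 -2.5923162 ] Fbx -0.513643558529361 T [-0.01638345  0.11449039  0.03178202] [[-88.75170221 -30.68436089]]
```

View pics/side8b.png

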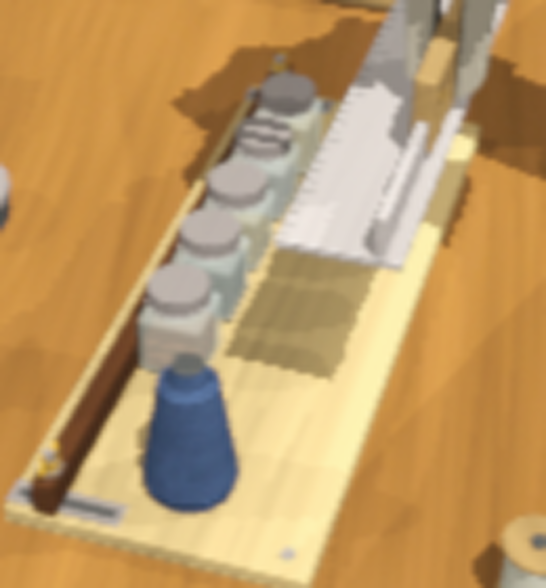

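View pics/top8b.png

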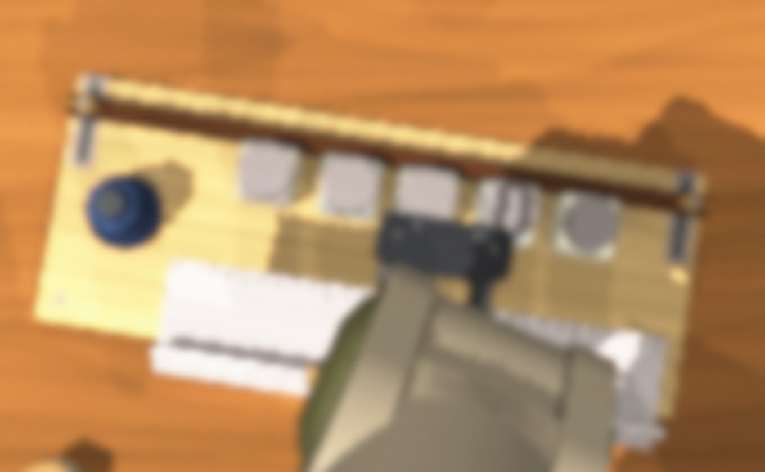

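Call:
send_rows(
  rows="0 0 -4 -0.003 0.015 0 -1;0 0 -9 -0.003 0.035 0 -1;0 0 -14 0 0.06 0 -1;0 0 -20 0.005 0.085 0 -1;0 0 -26 0.01 0.11 0 -1;0 0 -32 0.015 0.135 0 -1;0 0 -38 0.02 0.16 0 -1;0 0 -44 0.025 0.185 0 -1;0 0 -50 0.03 0.21 0 -1;0 0 -56 0.035 0.235 0 -1",
)

```text
time_s: 24.8
tool_pos: [0.484, 0.1185, 0.1596]
tcp_rot: [3.141, 0.002, 0.423]
ft_force: [0.7, -0.2, -3.0]
opening: 0.0136
```

Call:
send_rows(
  rows="0 0 -5 0.006 0.035 0 -1;0 0 -10 0.012 0.07 0 -1;0 0 -15 0.018 0.105 0 -1;0 0 -19 0.024 0.14 0 -1;0 0 -22 0.028 0.17 0 -1;0 0 -24 0.032 0.2 0 -1;0 0 -24 0.032 0.2 0 -1;0 0 -24 0.032 0.2 -0.02 -1;0 0 -24 0.032 0.2 -0.04 -1;0 0 -24 0.032 0.2 -0.06 -1",
)

```text
time_s: 25.8
tool_pos: [0.5159, 0.3169, 0.0987]
tcp_rot: [3.14, 0.001, 0.009]
ft_force: [1.1, -0.4, -2.9]
opening: 0.0136
```

```bash
python3 f.py;python3 - <<'E'
from h import *
print(monitor.sense()['q'])
E
```

```text
25.8 [0.51588722 0.31687213 0.09870988] 0.5107858031009279 F [ 1.13660721 -0.43659766 -2.93857263] Fbx 1.1928661958742712 T [0.04276316 0.17872453 0.00945852] [[-94.95924688 408.42368319]]
[-1.09951726  0.73057861  0.72589163  2.00631218 -0.75900293  0.69816021
 -1.44806368]
```

Call:
send_rows(
  rows="0 0 0 0 0 -0.015 -1;0 0 0 0 0 -0.03 -1;0 0 0 0 0 -0.045 -1;0 0 0 0 0 -0.056 -1;0 0 0 0 0 -0.064 -1;0 0 0 0 0 -0.07 -1;0 0 0 0 0 -0.074 -1;0 0 0 0 0 -0.076 -1;0 0 0 0 0 -0.076 -1;0 0 0 0 0 -0.076 -1",
)

```text
time_s: 26.8
tool_pos: [0.5167, 0.3178, 0.0249]
tcp_rot: [-3.141, -0.0, 0.009]
ft_force: [-0.5, -0.1, -3.3]
opening: 0.014
```

```bash
python3 f.py
```

```text
26.8 [0.51671323 0.31779552 0.02493924] 0.5096784941467946 F [-0.47510864 -0.07738642 -3.34261772] Fbx -0.45595523186176784 T [ 0.07756415  0.13844866 -0.0050009 ] [[-94.29605527 409.47016719]]
```

Call:
send_rows(
  rows="0 0 0 0 0 -0.001 -1;0 0 0 0 0 -0.002 -1;0 0 0 0 0 -0.003 -1;0 0 0 0 0 -0.0035 -1;0 0 0 0 0 -0.004 -1;0 0 0 0 0 -0.004 -1;0 0 0 0 0 -0.004 -1;0 0 0 0 0 -0.004 -1;0 0 0 0 0 -0.004 -1;0 0 0 0 0 -0.004 -1",
)

```text
time_s: 27.8
tool_pos: [0.5166, 0.3177, 0.0209]
tcp_rot: [-3.141, 0.0, 0.009]
ft_force: [-2.3, -0.3, 4.6]
opening: 0.014
```

```bash
python3 f.py
```

```text
27.8 [0.51655256 0.31767947 0.02086109] 0.5029199784141616 F [-2.26750464 -0.31284903  4.55984985] Fbx -2.18536722506083 T [-0.06557452  0.59538668  0.0251676 ] [[-94.43549299 409.32931105]]
```

Touched down. Release (half open), then rise.

Call:
send_rows(
  rows="0 0 0 0 0 0 -0.5;0 0 0 0 0 0 -0.3;0 0 0 0 0 0 0;0 0 0 0 0 0 0;0 0 0 0 0 0 0;0 0 0 0 0 0 0;0 0 0 0 0 0 0;0 0 0 0 0 0.01 0;0 0 0 0 0 0.025 0;0 0 0 0 0 0.045 0",
)

```text
time_s: 28.8
tool_pos: [0.5164, 0.3174, 0.0667]
tcp_rot: [3.141, 0.0, 0.008]
ft_force: [0.3, 0.3, 0.0]
opening: 0.0462
```

Call:
send_rows(
  rows="0 0 0 0 0 0.02 0;0 0 0 0 0 0.05 0;0 0 0 0 0 0.09 0;0 0 0 -0.01 0.03 0.12 0;0 0 0 -0.02 0.07 0.13 0;0 0 0 -0.03 0.11 0.13 0;0 0 0 -0.05 0.15 0.13 0;0 0 0 -0.07 0.19 0.13 0;0 0 0 -0.09 0.23 0.13 0;0 0 0 -0.11 0.26 0.13 0",
)

```text
time_s: 29.8
tool_pos: [0.4049, 0.5802, 0.197]
tcp_rot: [-3.141, -0.001, 0.01]
ft_force: [0.6, 0.4, -0.1]
opening: 0.0465
```

```bash
python3 f.py;python3 - <<'E'
from h import *
t=grab("top","top9");s=grab("side","side9")
cv2.imwrite("pics/side9b.png",cv2.resize(s[140:280,195:325],None,fx=4.2,fy=4.2,interpolation=cv2.INTER_CUBIC))
cv2.imwrite("pics/top9b.png",cv2.resize(t[155:260,170:340],None,fx=4.5,fy=4.5,interpolation=cv2.INTER_CUBIC))
E
```

```text
29.8 [0.40494029 0.5801635  0.19698581] 0.5926955146155758 F [ 0.5583815   0.44622425 -0.10535391] Fbx 0.4775396906568637 T [ 0.00337406  0.12398556 -0.00567578] [[-247.62951741  649.92597168]]
```

View pics/top9.png

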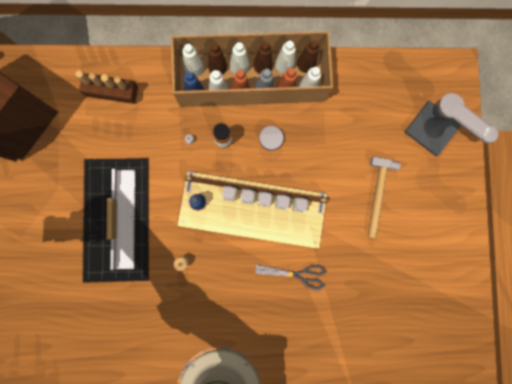

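View pics/top9b.png

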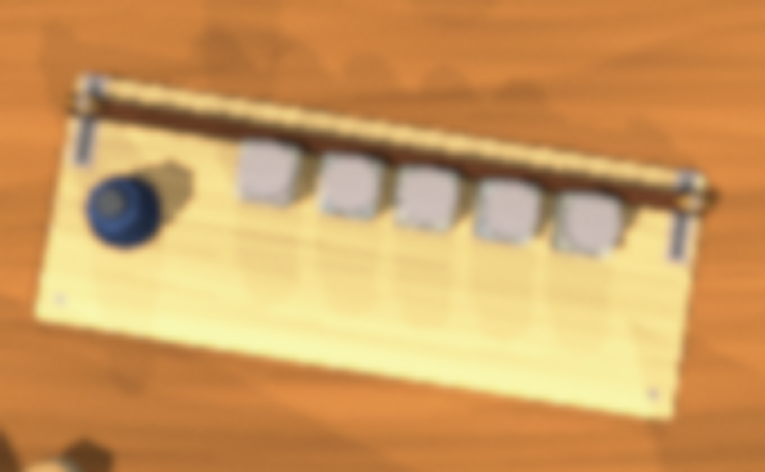

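View pics/side9.png

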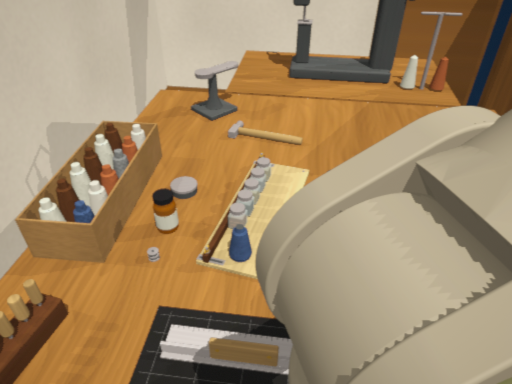

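Run:
```python
from h import *
t=cv2.imread("pics/top9.png")
hsv=cv2.cvtColor(t,cv2.COLOR_BGR2HSV);H,S,V=[hsv[...,k].astype(int) for k in range(3)]
m=np.zeros(S.shape,bool);m[182:218,215:318]=True; m&=(S<60)&(V>120)
m=cv2.erode(m.astype(np.uint8),np.ones((2,2)))
for c in big(m,5):
    w=wb(ray("top",c[:,0],.07))*1000; M=cv2.moments(c)
    print(cv2.contourArea(c),((w.max(0)+w.min(0))/2).round(1),wb(ray("top",[[M['m10']/M['m00'],M['m01']/M['m00']]],.07))*1000)
m=((S<45)&(V>100)).astype(np.uint8);m[:155]=0;m[275:]=0;m[:,:80]=0;m[:,150:]=0
k=big(m)[0];print(cv2.minAreaRect((ray('top',k[:,0],.008)[:,:2]*1000).astype(np.float32)))
for y in np.r_[-138,-84,-30,24,78]/1000.:   # front face base edge position per jar
    pass
```

```text
128.5 [33.  20.1] [[32.96219012 20.18752946]]
128.5 [ 33.  -83.7] [[ 33.20912838 -83.6083405 ]]
125.5 [ 33.3 -30.3] [[ 33.41403059 -30.29209554]]
125.0 [  33.4 -137.3] [[  33.58810879 -137.26085729]]
115.5 [33.6 74.2] [[33.52209289 74.57364977]]
((519.1665649414062, 295.34173583984375), (310.0533752441406, 73.95713806152344), 0.6707566976547241)
```

Run:
```python
from rig import r
print(r.job_done())
```

```text
the job is handed in; nothing more can be done
None
```

The five jars stand in one straight row against the back rail. The straightedge is back on the middle of the mat, released. I handed the job in at about 30 s of the 72 s allowed and got no verdict.

- **Pressing:** I pinched the straightedge by its grip and turned it parallel to the rail to within about 0.2°. I pushed the row in until I felt the bar. I then held it for over a second at about 8.4 N total wrist force. Allowing for about 1.7 N of jar friction, that puts roughly 6.7 to 8.4 N on the rail, so it may have been slightly over the 5 to 8 N you asked for. Every reading I took was well below 12 N, but the force was only read at the end of each 1 s move. The moment about vertical was close to zero, so the load was even along the row.
- **Jars:** In the last top picture all five lid centres lie in line within about 0.6 mm. That measurement reads 3 to 4 mm short of where the lid centres should be for the bar position I measured. The offset is the same for all five, and I put it down to the front faces blending into the lid mask. I did not measure each jar's gap to the bar; contact was judged by force and by eye.
- **Straightedge:** It lies about 0.7° from the world's x axis by the camera, about the same as the mat. Its origin is within a few mm of the mat's centre.
- **Everything else:** In the last pictures nothing else looks moved (checked by eye only), and the arm is clear of everything.

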